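# Plug in the stem microphone and switch the paging station on

## Robot

A 6-joint arm with a two-finger parallel gripper is mounted at the origin on the work surface. World frame = base frame: x ahead of the robot, y to its left, z up, the work surface at z = 0. Lengths are in mm, angles in rad, forces in N, time in s.
With the tool pointing down it reaches from about 350 to 975 mm from the base axis. Payload 7.1 kg.
Tool frame: the origin (TCP) lies between the finger pads, 19 mm behind the fingertips; this is the grasp point; z points along the fingers, y is the line along which they close (so a half turn about z gives the same grasp; the last joint's range is limited). The gripper opens to 88 mm and grips with 3 to 60 N. Pads are 20 mm wide; open, the fingers measure 115 mm over their backs; the gripper's body (75 mm by 178 mm) begins 61 mm behind the grasp point.
Start: joints at [1.281, 0.423, 1.63, -0, 1.089, -0.019], TCP at [167.157, 602.215, 241.375] pointing down, gripper open.
Joint ranges: [-3, 3], [-0.9, 2.11], [0.09, 2.58], [-1.31, 4.45], [0.11, 2.69], [-2.54, 2.54]. Speed limits (rad/s): [2.39, 2.39, 3.01, 3.14, 3.14, 3.14].

## Interface

Orientations are given as a rotation vector (axis times angle).
In Python, from workcell import ctrl gives the robot as it stands.
- The arm moves only by the tool apply_moves, never from a script. Its argument "series" is a list that holds one entry, the list of rows, each a list of 7 numbers: the shift along the tool's x, y, z in cm, then the turn, a rotation vector about the tool's x, y, z in degrees, then the opening, from 0 (shut) to 1 (fully open). A call has 1 to 12 rows; each row shifts and turns the commanded pose from where the row before left it, along the tool's axes as they then stand; what a row does not reach is not made up. A row lasts 1/10 s, in which the tool goes at most 50 mm and 8.59 degrees, less where a joint would pass 70% of its speed; a pose out of reach is approached as far as the arm can. A call with a gripper value outside its range is refused whole. The fingers move at their own pace and stop on an object; the grip force is fixed at half the most. Time passes only in rows, so rows that do not move let the fingers close. It gives the time, the measured TCP pose, the force and the opening at its end, in the units of the state.
- ctrl.get_obs(): the state, without advancing time (a new reading comes with each control period).
- ctrl.get_image(name): name is "scene" or "top" or "wrist"; returns a dict with "img" (400x640x3 uint8, blue, green, red), "K" (3x3 intrinsics, pixels), "cam_to_world" (4x4, takes a point from camera to world coordinates). Camera axes: x right, y down, z forward; pixel columns grow to the right and rows downward; lengths in mm; the calibration is good to about 2 mm. A picture is of the moment at which its call begins. There is no depth.
- ctrl.close_job(): hands the job in, once; it reports no verdict.
The state is a dict: "t": time; "qpos": joint angles; "qvel": joint speeds; "joint_torque": joint torques, N m; "ee_pos": TCP position; "orientation": TCP orientation; "ft_force": force on the tool from outside, world axes, zero at the start; "moment": the same for the moment, N m; "width": finger opening in mm.
Only numpy, scipy, OpenCV 4.12 (cv2) and the standard library are available. Lean on these libraries where they do the work, as an engineer would, in place of code of your own. Each camera call takes 0.05 s, during which the arm holds its last target. There are 200 camera calls.

## Task

An announcement is due. Take the tall slim stem microphone out of the wooden storage block, plug it upright into the socket of the paging station and push it down fully home, until its collar sits flat on the deck. Only then press the front end of the station's talk rocker (the end away from the socket) right down to switch it on, and leave the other microphones and the things on the desk where they are.

Things in the scene. Friction and masses are not known exactly. Their poses are not given: they have to be found in the camera images.
- slim_mic: The tallest of three dark stem microphones standing in the block: 190 mm, 90 g, round about its z axis. Origin: plug's lower end, z up the stem. Plug 14 mm diameter, 0 to 40 mm (first 4 mm tapered from 9 mm); collar 26 mm, 40 to 46; stem 10 mm, 46 to 105; straight barrel 18 mm, 105 to 190, the place to grip (TCP at about 155).
- mic_collar (a point): Centre of the underside of the slim microphone's collar, on its axis, 40 mm above the origin of slim_mic.
- station: Grey desk paging station, fixed, 220 (x) by 140 (y) by 50 mm high. Origin: centre of its underside; x points from its front edge to its rear, z up. Rear 100 mm: level deck 50 mm high with the socket. Front 120 mm: panel sloping down to 32 mm at the front edge, with the talk rocker.
- socket (a point): Centre of the socket mouth in the deck's top face, 50 mm above the desk, 72 mm behind the station's origin, within a 38 mm steel trim ring. Bore 16 mm, 42 mm deep, vertical, with a 4 mm lead-in chamfer. Two sprung contacts 24 mm down grip the plug: its weight does not seat it, it takes a push of 3 to 8 N. Fully home, mic_collar is at this point.
- talk (a joint): Talk rocker on the station's front panel: black paddle 72 mm long (station x) by 44 mm wide, pivoted across its middle. 0 rad = off, rear end (nearer the socket) down and front end up; 0.28 rad = on, front end fully down. Stays where it is left; 2 to 3 N on the front end moves it.
- talk_front (a point): Point to press, on the top face of the paddle, 30 mm in front of its pivot and 81 mm in front of the station's origin (white line); about 53 mm above the desk when off, and 9 mm lower when on. Moves with the paddle.
- block: Wooden storage block, fixed, 70 (x) by 235 (y) by 52 mm high, three loose holes of 18 mm diameter, 44 mm deep, in a row along its y axis at -80, 0 and +80 mm, one microphone in each, collars resting on its top. Which microphone is in which hole varies. Origin: centre of its underside, z up.
- ball_mic: Stem microphone with a 42 mm steel ball head, 151 mm long, in the block. Origin at the plug's lower end. Leave it alone.
- short_mic: Short slim stem microphone, 125 mm long, otherwise like slim_mic, in the block. Origin at the plug's lower end. Leave it alone.
- pen: White ballpoint pen, 140 mm, lying on the desk beside the station. Origin on the desk under its middle. Leave it alone.
- tape: Roll of tape, 90 mm diameter, 24 mm high, lying flat behind the block. Origin: centre of its underside. Leave it alone.
- radio_mic: Grey hand microphone with a ball grille, 210 mm, lying on the desk's far part. Origin on the desk under its middle. Leave it alone.
- mug: White mug, 82 mm diameter, 92 mm high, on the desk's left. Origin: centre of its underside. Leave it alone.
- stapler: Stapler, 140 mm long, 50 mm high, on the desk's right. Origin: centre of its underside. Leave it alone.

How it is judged:
By the outcome, as a careful person would: the job done as asked, in the order asked, and still so for the second after the job is handed in, with the robot touching nothing.
It also fails if it takes over 58 s, if anything falls off the work surface, if the arm or the gripper's body presses on something with over 40 N, if the wrist force passes 120 N, or if a joint passes its speed limit or range.

## Working session

There is one attempt and no reset: what is moved stays moved. The work goes in short steps, Python scripts to look and compute and a tool call to move; the robot and the scene stay as the last step left them, time stands still between calls to the robot, and variables do not carry over. Pictures are saved under pics/ and viewed, on a budget of 10 in all, crops included, one or two more only if the job needs it, and the job is handed in when it is done.

Besides the shell and the picture viewer there is one more tool, called after "Request:" in YAML: its name, and indented under it one key for each argument. apply_moves: Moves the arm, as the interface text tells. Its arguments: {"type":"object","properties":{"series":{"type":"array","items":{"type":"array","items":{"type":"array","items":{"type":"number"}}}}},"required":["series"]}

```bash
mkdir -p pics; cat > h.py <<'E'
import numpy as np, cv2
from workcell import ctrl
def snap(name, fn):
    d=ctrl.get_image(name); cv2.imwrite('pics/'+fn+'.png',d['img']); np.savez('pics/'+fn+'.npz',**d); return d
def load(fn): return dict(np.load('pics/'+fn+'.npz'))
def ray(d,u,v):
    T=d['cam_to_world']; r=T[:3,:3]@np.linalg.inv(d['K'])@[u,v,1.]; return T[:3,3],r
def onplane(d,u,v,z):
    o,r=ray(d,u,v); return o+r*(z-o[2])/r[2]
def proj(d,p):
    T=d['cam_to_world']; c=d['K']@(T[:3,:3].T@(np.array(p,float)-T[:3,3])); return c[:2]/c[2]
E
python3 - <<'E'
from h import *
for n in('scene','top'):
    d=snap(n,n+'0'); print(n,d['cam_to_world'].round(3).tolist(),d['K'].round(1).tolist())
print(ctrl.get_obs())
E
```

```text
scene [[-0.171, 0.636, -0.753, 1555.59], [0.985, 0.098, -0.141, 185.243], [-0.016, -0.766, -0.643, 863.05], [0.0, 0.0, 0.0, 1.0]] [[415.9, 0.0, 322.0], [0.0, 415.9, 190.3], [0.0, 0.0, 1.0]]
top [[-0.015, -0.998, 0.064, 481.187], [-1.0, 0.015, -0.002, 11.458], [0.001, -0.064, -0.998, 1646.752], [0.0, 0.0, 0.0, 1.0]] [[490.1, 0.0, 324.7], [0.0, 490.1, 199.4], [0.0, 0.0, 1.0]]
{'t': 0.1, 'qpos': array([ 1.28101651e+00,  4.23774804e-01,  1.63059932e+00, -1.44647379e-05,
        1.08858584e+00, -1.90014083e-02]), 'qvel': array([-7.63795052e-04, -1.48569149e-03, -1.55175895e-03,  8.07309999e-05,
       -6.86815962e-04,  4.46700751e-04]), 'joint_torque': array([-1.46458171e-05, -5.45611203e+01, -2.74325055e+01,  6.45666104e-02,
        1.89226650e-02, -4.83856070e-05]), 'ee_pos': array([167.0215927 , 601.78296472, 240.67852572]), 'orientation': array([-4.24002269e-01, -3.11264846e+00,  2.12518040e-03]), 'ft_force': array([-0.18979855,  0.68284724, -0.43194876]), 'moment': array([0.01469936, 0.02145061, 0.00326665]), 'width': 87.75081336583665}
```

View pics/top0.png

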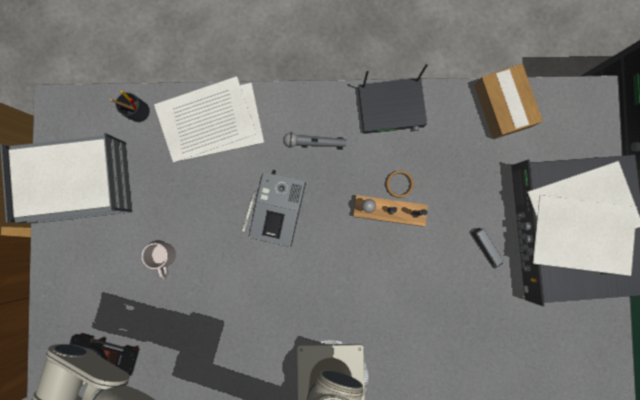

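View pics/scene0.png

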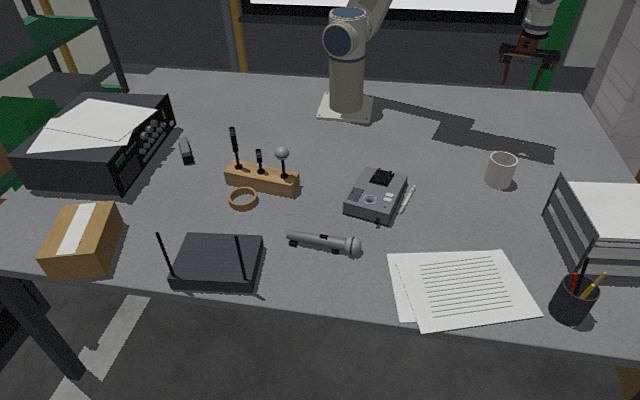

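The top view shows the station at about (273,208) and the block at about (390,210). The scene view shows the tall slim mic at the block's -y end, with its tip at (233,129) and base at (239,167). Next I'll enlarge both regions.

```bash
python3 - <<'E'
from h import *
t=load('top0')['img'];s=load('scene0')['img']
a=cv2.resize(t[160:255,230:440],None,fx=3.8,fy=3.8,interpolation=cv2.INTER_CUBIC)
b=cv2.resize(s[115:235,215:425],None,fx=1.9*2,fy=1.9*2,interpolation=cv2.INTER_CUBIC)[:, :]
a=cv2.resize(a,(798,270*361//270)) ; b=b
cv2.imwrite('pics/ca.png',a); print(a.shape)
d=load('top0'); s=load('scene0')
hsv=cv2.cvtColor(d['img'],cv2.COLOR_BGR2HSV)
m=cv2.inRange(hsv,(8,90,80),(25,255,255)); m[:190]=0;m[235:]=0;m[:,:340]=0;m[:,440:]=0
c=max(cv2.findContours(cv2.morphologyEx(m,cv2.MORPH_CLOSE,np.ones((9,9))),0,1)[0],key=cv2.contourArea)
r=cv2.minAreaRect(c);print(r)
P=np.array([onplane(d,*q,52) for q in cv2.boxPoints(r)]);print(P.round(1),P.mean(0))
print(onplane(s,233,129,198+0),onplane(s,239,167,58))
E
```

```text
(361, 798, 3)
((390.7281799316406, 204.22113037109375), (72.7594223022461, 33.71528244018555), 7.853313446044922)
[[ 528.7  -80.4   52. ]
 [ 637.6  -97.5   52. ]
 [ 601.4 -332.1   52. ]
 [ 492.8 -314.    52. ]] [ 565.14123986 -205.99733614   52.        ]
[ 532.8119588 -277.7891324  198.       ] [ 538.13233257 -278.06105226   58.        ]
```

View pics/ca.png

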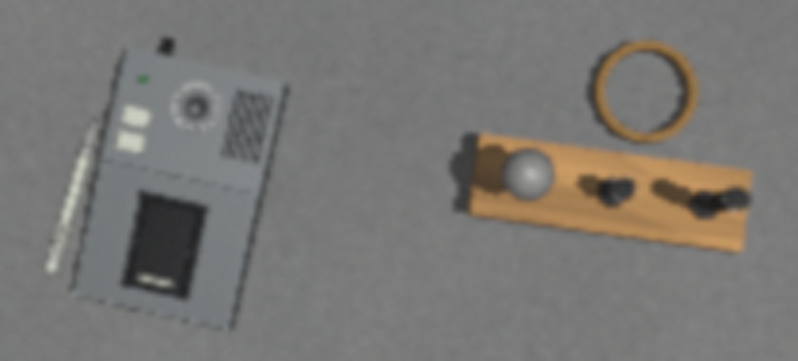

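The crop shows the socket at (196,106), the rocker's white line at (156,280), the slim mic's collar at about (704,204) and its tip at about (738,197). The block's corners are (480,133), (750,171), (742,250) and (470,213).

```bash
python3 - <<'E'
from h import *
d=load('top0');s=load('scene0')
f=lambda u,v,z:onplane(d,230+u/3.8-.4,160+v/3.8-.4,z)
soc=f(196,106,50);tf=f(156,280,53);print('soc',soc,'tf',tf,np.linalg.norm((soc-tf)[:2]))
v=(soc-tf)[:2];print('yaw station',np.degrees(np.arctan2(v[1],v[0])))
B=np.array([f(*q,52) for q in((480,133),(750,171),(742,250),(470,213))]);print(B.round(1));c=B.mean(0)
e=(B[0]+B[3]-B[1]-B[2])[:2]/2;print(np.linalg.norm(e),np.degrees(np.arctan2(-e[0],e[1])),c)
e/=np.linalg.norm(e);print('slim',c[:2]-80*e)
print('tip',f(738,197,198),'collar',f(704,204,58))
o=ctrl.get_obs();from scipy.spatial.transform import Rotation as R
print(R.from_rotvec(o['orientation']).as_matrix().round(3))
E
```

```text
soc [625.39666435 150.56868421  50.        ] tf [476.56372556 185.90041136  53.        ] 152.9691949785776
yaw station -13.354352796662711
[[ 598.2  -93.2   52. ]
 [ 562.  -324.1   52. ]
 [ 494.4 -315.3   52. ]
 [ 529.6  -83.3   52. ]]
234.2111283271205 -8.776071552233212 [ 546.05228541 -203.9947776    52.        ]
slim [ 533.84643669 -283.05815255]
tip [ 534.44241106 -283.47802345  198.        ] collar [ 534.0610832  -282.79101318   58.        ]
[[-0.964  0.267 -0.   ]
 [ 0.267  0.964 -0.001]
 [ 0.    -0.001 -1.   ]]
```

Request:
apply_moves:
  series:
    - [[-3.6,-3.2,-0.6,0,0,0,1],[-3.6,-3.2,-0.6,0,0,0,1],[-3.6,-3.2,-0.6,0,0,0,1],[-3.6,-3.2,-0.6,0,0,0,1],[-3.6,-3.2,-0.6,0,0,0,1],[-3.6,-3.2,-0.6,0,0,0,1],[-3.6,-3.2,-0.6,0,0,0,1],[-3.6,-3.2,-0.6,0,0,0,1],[-3.6,-3.2,-0.6,0,0,0,1],[-3.6,-3.2,-0.6,0,0,0,1],[0,0,0,0,0,0,1],[0,0,0,0,0,0,1]]

```text
t: 1.3
ee_pos: [428.7, 196.7, 301.2]
orientation: [-0.429, -3.112, -0.0]
ft_force: [0.1, -0.2, -1.9]
width: 87.9
```

```bash
cat >> h.py <<'E'
from scipy.spatial.transform import Rotation as R
def to(*p):
    o=ctrl.get_obs(); M=R.from_rotvec(o['orientation']).as_matrix()
    print('t',round(o['t'],2),'pos',o['ee_pos'].round(1),'F',o['ft_force'].round(1),'w',round(o['width'],1),'q',o['qpos'].round(2),'z',M[:,2].round(3),'y',M[:,1].round(3))
    for q in p: print('shift cm',(M.T@(np.array(q)-o['ee_pos'])/10).round(2))
E
python3 -c "
from h import *
to((534,-283,300),(534,-283,167))"
```

```text
t 1.3 pos [428.7 196.7 301.2] F [ 0.1 -0.2 -1.9] w 87.9 q [ 0.4   0.12  1.9   0.    1.12 -0.89] z [-0.001  0.    -1.   ] y [0.271 0.963 0.   ]
shift cm [-23.12 -43.33   0.11]
shift cm [-23.12 -43.33  13.41]
```

Request:
apply_moves:
  series:
    - [[-2.1,-3.94,0,0,0,0,1],[-2.1,-3.94,0,0,0,0,1],[-2.1,-3.94,0,0,0,0,1],[-2.1,-3.94,0,0,0,0,1],[-2.1,-3.94,0,0,0,0,1],[-2.1,-3.94,0,0,0,0,1],[-2.1,-3.94,0,0,0,0,1],[-2.1,-3.94,0,0,0,0,1],[-2.1,-3.94,0,0,0,0,1],[-2.1,-3.94,0,0,0,0,1],[-2.1,-3.94,0,0,0,0,1],[0,0,0,0,0,0,1]]

```text
t: 2.5
ee_pos: [536.5, -284.1, 300.5]
orientation: [0.426, 3.112, -0.001]
ft_force: [0.5, -1.0, 0.5]
width: 87.9
```

```bash
python3 -c "
from h import *
d=snap('wrist','w1');print(d['cam_to_world'].round(2).tolist(),d['K'][0])
print(proj(d,(534,-283,202)),proj(d,(534,-283,58)))
to((534,-283,300),(534,-283,167))"
```

```text
[[0.27, 0.93, 0.24, 471.88], [0.96, -0.26, -0.07, -266.15], [-0.0, 0.25, -0.97, 444.7], [0.0, 0.0, 0.0, 1.0]] [291.02721614   0.         315.30482469]
[316.05648738 201.85676364] [315.88975342 174.35015173]
t 2.55 pos [ 535.7 -281.8  300.3] F [ 0.5 -0.3  0.3] w 88.0 q [-0.5   0.33  1.62  0.    1.19 -1.8 ] z [-0.001  0.001 -1.   ] y [0.268 0.963 0.001]
shift cm [ 0.13 -0.16  0.03]
shift cm [ 0.11 -0.16 13.33]
```

View pics/w1.png

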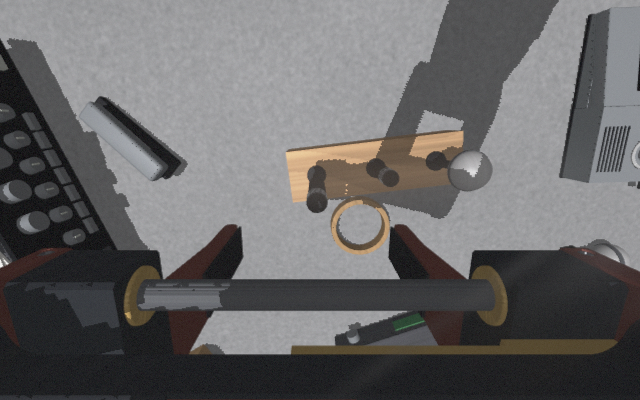

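The wrist view puts the mic top at (317,203) and its collar at (316,173). That is within about 2 px of the prediction, so I'll go down and grip.

Request:
apply_moves:
  series:
    - [[0.1,-0.15,2.5,0,0,0,1],[0,0,3,0,0,0,1],[0,0,3,0,0,0,1],[0,0,2.8,0,0,0,1],[0,0,2,0,0,0,1],[0,0,0,0,0,0,1],[0,0,0,0,0,0,0],[0,0,0,0,0,0,0],[0,0,0,0,0,0,0],[0,0,0,0,0,0,0],[0,0,0,0,0,0,0],[0,0,0,0,0,0,0]]

```text
t: 3.75
ee_pos: [533.8, -283.2, 168.7]
orientation: [0.424, 3.112, -0.0]
ft_force: [0.1, 0.5, -0.2]
width: 43.0
```

```bash
python3 -c "
from h import *
to((534,-283,167))"
```

```text
t 3.75 pos [ 533.8 -283.2  168.7] F [ 0.1  0.5 -0.2] w 43.0 q [-0.51  0.48  1.73  0.    0.93 -1.81] z [ 0. -0. -1.] y [ 0.268  0.963 -0.   ]
shift cm [-0.02  0.02  0.17]
```

Request:
apply_moves:
  series:
    - [[0,0,0,0,0,0,0],[0,0,0,0,0,0,0],[0,0,0,0,0,0,0],[0,0,0,0,0,0,0],[0,0,0,0,0,0,0],[0,0,0,0,0,0,0],[0,0,0,0,0,0,0]]

```text
t: 4.45
ee_pos: [533.7, -283.0, 168.3]
orientation: [-0.424, -3.113, 0.0]
ft_force: [0.1, -0.8, -0.6]
width: 17.8
```

```bash
python3 -c "
from h import *
to((534,-283,167))"
```

```text
t 4.45 pos [ 533.7 -283.   168.3] F [ 0.1 -0.8 -0.6] w 17.8 q [-0.51  0.48  1.73 -0.    0.93 -1.81] z [-0.  0. -1.] y [ 0.267  0.964 -0.   ]
shift cm [-0.03  0.01  0.13]
```

Request:
apply_moves:
  series:
    - [[0,0,-0.5,0,0,0,0],[0,0,-1,0,0,0,0],[0,0,-1.5,0,0,0,0],[0,0,-1.5,0,0,0,0],[0,0,-2,0,0,0,0],[0,0,-2,0,0,0,0],[0,0,-2,0,0,0,0],[0,0,-2,0,0,0,0],[0,0,-2,0,0,0,0],[0,0,-2,0,0,0,0],[0,0,-1,0,0,0,0],[0,0,0,0,0,0,0]]

```text
t: 5.65
ee_pos: [534.4, -283.4, 345.9]
orientation: [0.424, 3.109, -0.002]
ft_force: [0.1, 0.5, -1.1]
width: 17.5
```

```bash
python3 -c "
from h import *
to((600,-100,345),(625,150.5,345))"
```

```text
t 5.65 pos [ 534.4 -283.4  345.9] F [ 0.1  0.5 -1.1] w 17.5 q [-0.51  0.29  1.57  0.    1.27 -1.81] z [ 0.004 -0.002 -1.   ] y [ 0.268  0.964 -0.001]
shift cm [-1.42 19.42  0.08]
shift cm [2.880e+00 4.423e+01 4.000e-02]
```

Request:
apply_moves:
  series:
    - [[0.2,2.2,0,0,0,0,0],[0.3,4.2,0,0,0,0,0],[0.3,4.2,0,0,0,0,0],[0.3,4.2,0,0,0,0,0],[0.3,4.2,0,0,0,0,0],[0.3,4.2,0,0,0,0,0],[0.3,4.2,0,0,0,0,0],[0.3,4.2,0,0,0,0,0],[0.2,4.2,0,0,0,0,0],[0.2,4.2,0,0,0,0,0],[0.1,4.2,0,0,0,0,0],[0,0,0,0,0,0,0]]

```text
t: 6.85
ee_pos: [625.1, 154.8, 342.0]
orientation: [-0.417, -3.112, -0.001]
ft_force: [0.9, -0.4, -1.9]
width: 17.6
```

Request:
apply_moves:
  series:
    - [[0,0,3,0,0,0,0],[0,0,3,0,0,0,0],[0,0,3,0,0,0,0],[0,0,1,0,0,0,0],[0,0,0,0,0,0,0],[0,0,0,0,0,0,0],[0,0,0,0,0,0,0]]

```text
t: 7.55
ee_pos: [625.9, 150.4, 245.1]
orientation: [0.424, 3.11, 0.001]
ft_force: [0.6, 0.9, -1.3]
width: 17.7
```

```bash
python3 - <<'E'
from h import *
d=snap('wrist','w2');s=snap('scene','s2');t=snap('top','t2')
to((625.4,150.6,246))
p=ctrl.get_obs()['ee_pos']
for n,q in(('soc',(625.4,150.6,50)),('tip',p-[0,0,156]),('collar',p-[0,0,113])): print(n,proj(d,q).round(1),proj(s,q).round(1))
a=cv2.resize(d['img'][60:260,200:440],(576,480),interpolation=cv2.INTER_CUBIC)
u,v=proj(s,(625,150,100)).astype(int); print(u,v)
cv2.imwrite('pics/c2.png',a)
E
```

```text
t 7.7 pos [625.6 150.5 244.7] F [ 0.1  0.7 -0.7] w 17.3 q [ 0.22  0.45  1.59 -0.    1.11 -1.08] z [ 0.002  0.    -1.   ] y [0.268 0.964 0.001]
shift cm [ 0.02  0.01 -0.13]
soc [315.3 182.3] [368.8 199.8]
tip [315.2 189.6] [369.5 189.8]
collar [315.3 199.8] [370.4 178.1]
369 186
```

View pics/c2.png

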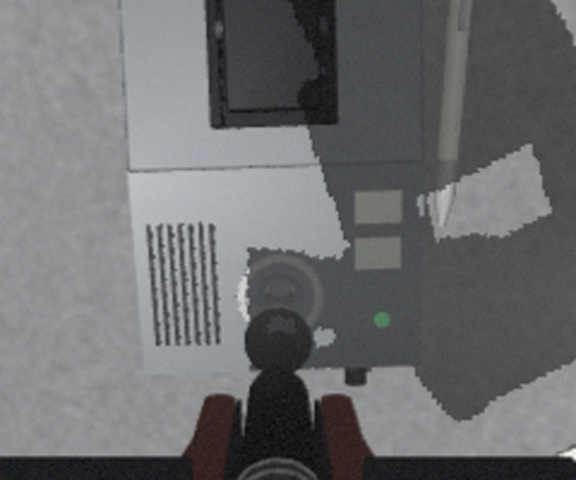

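The wrist crop shows the trim ring centred near (282,295), so full image (317.5,183), and the mic collar at (278,341). The ring looks about 2 mm towards +tool y of my estimate. One close look with more contrast should settle it.

```bash
python3 - <<'E'
from h import *
d=load('w2');s=load('scene0')
f=lambda im,x,y,w,h,k:cv2.resize(cv2.convertScaleAbs(im[y:y+h,x:x+w],alpha=1.6),(w*k,h*k),interpolation=cv2.INTER_CUBIC)
a=f(d['img'],295,160,50,50,8); b=f(s['img'],345,175,50,50,8)
cv2.imwrite('pics/c3.png',np.hstack([a,b]))
print(proj(s,(625.4,150.6,50)))
E
```

```text
[368.82467215 199.81833613]
```

View pics/c3.png

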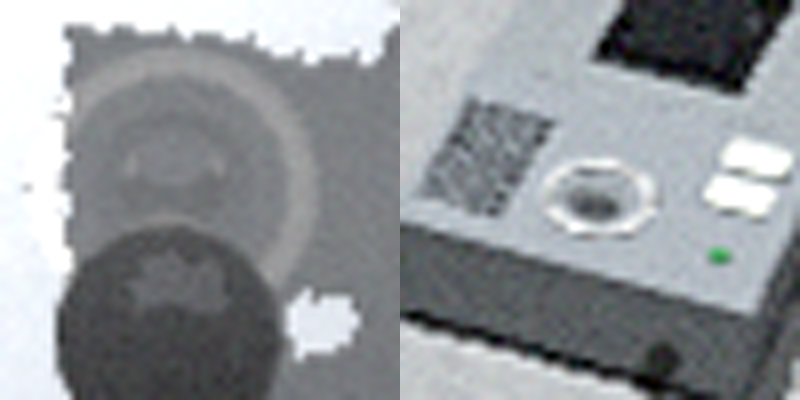

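The ring sits about 1.5 mm to +tool y and 1 mm to +tool x of the mic. That's inside the lead-in, but I'll correct it and lower to just above the mouth.

Request:
apply_moves:
  series:
    - [[0.1,0.15,0.5,0,0,0,0],[0,0,1,0,0,0,0],[0,0,1,0,0,0,0],[0,0,0.8,0,0,0,0],[0,0,0,0,0,0,0],[0,0,0.5,0,0,0,0],[0,0,0.5,0,0,0,0],[0,0,0,0,0,0,0]]

```text
t: 8.5
ee_pos: [624.3, 152.0, 199.7]
orientation: [-0.424, -3.112, 0.0]
ft_force: [-0.2, 1.0, -2.3]
width: 17.6
```

```bash
python3 -c "
from h import *
to((625,151,166))"
```

```text
t 8.5 pos [624.3 152.  199.7] F [-0.2  1.  -2.3] w 17.6 q [ 0.22  0.5   1.62 -0.    1.03 -1.08] z [-0. -0. -1.] y [ 0.268  0.964 -0.   ]
shift cm [-0.1  -0.08  3.37]
```

Request:
apply_moves:
  series:
    - [[0,0,0.4,0,0,0,0],[0,0,0.4,0,0,0,0],[0,0,0.4,0,0,0,0],[0,0,0,0,0,0,0],[0,0,0,0,0,0,0]]

```text
t: 9.0
ee_pos: [624.5, 152.1, 188.3]
orientation: [-0.424, -3.113, 0.0]
ft_force: [0.8, 0.4, -0.9]
width: 17.8
```

Request:
apply_moves:
  series:
    - [[0,0,0.3,0,0,0,0],[0,0,0.3,0,0,0,0],[0,0,0.3,0,0,0,0],[0,0,0.3,0,0,0,0],[0,0,0.3,0,0,0,0],[0,0,0,0,0,0,0],[0,0,0,0,0,0,0]]

```text
t: 9.7
ee_pos: [624.2, 152.0, 172.6]
orientation: [-0.424, -3.112, 0.0]
ft_force: [1.8, -0.2, -4.8]
width: 17.3
```

Request:
apply_moves:
  series:
    - [[0,0,0.2,0,0,0,0],[0,0,0.2,0,0,0,0],[0,0,0,0,0,0,0],[0,0,0,0,0,0,0]]

```text
t: 10.1
ee_pos: [624.3, 152.1, 169.1]
orientation: [-0.424, -3.113, 0.0]
ft_force: [0.0, -0.3, -1.5]
width: 17.5
```

Request:
apply_moves:
  series:
    - [[0,0,0.2,0,0,0,0],[0,0,0.2,0,0,0,0],[0,0,0,0,0,0,0],[0,0,0,0,0,0,0]]

```text
t: 10.5
ee_pos: [624.7, 152.2, 166.2]
orientation: [0.424, 3.112, 0.0]
ft_force: [-1.7, -0.5, 7.6]
width: 17.4
```

Request:
apply_moves:
  series:
    - [[0,0,0.2,0,0,0,0],[0,0,0,0,0,0,0],[0,0,0,0,0,0,0]]

```text
t: 10.8
ee_pos: [625.3, 152.2, 166.1]
orientation: [0.424, 3.111, 0.001]
ft_force: [-4.3, -1.5, 18.8]
width: 17.5
```

```bash
python3 - <<'E'
from h import *
to((625,151,166)); s=snap('scene','s3'); w=snap('wrist','w3')
f=lambda im,x,y,w,h,k:cv2.resize(cv2.convertScaleAbs(im[y:y+h,x:x+w],alpha=1.6),(w*k,h*k),interpolation=cv2.INTER_CUBIC)
cv2.imwrite('pics/c4.png',np.hstack([f(w['img'],291,160,50,75,8),f(s['img'],345,145,50,75,8)]))
E
```

```text
t 10.8 pos [625.3 152.2 166.1] F [-4.3 -1.5 18.8] w 17.5 q [ 0.22  0.54  1.64 -0.    0.96 -1.08] z [ 0.002  0.    -1.   ] y [0.267 0.964 0.001]
shift cm [-0.01 -0.12  0.01]
```

View pics/c4.png

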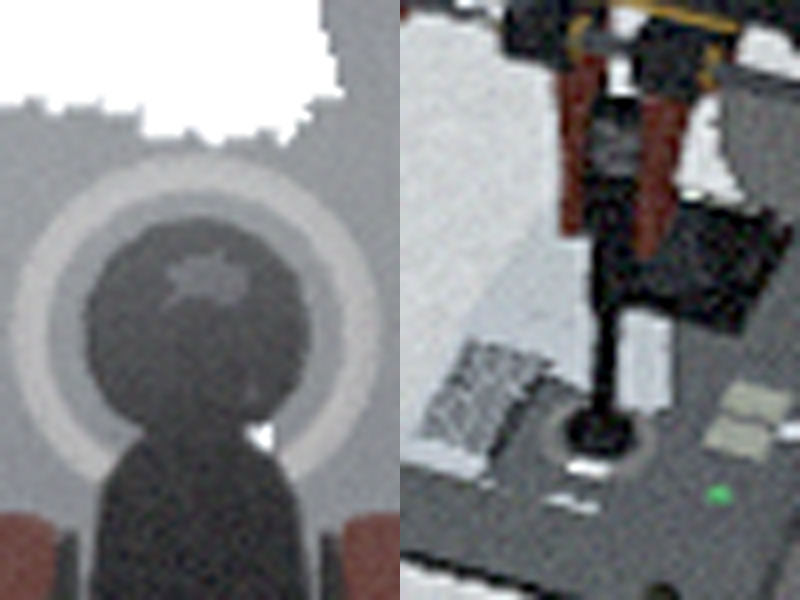

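The collar is concentric in the trim ring and flat on the deck. There's a hard stop of 18.8 N at the expected height of 166 mm, so I'll relax, release and go up.

Request:
apply_moves:
  series:
    - [[0,0,-0.2,0,0,0,0],[0,0,0,0,0,0,1],[0,0,0,0,0,0,1],[0,0,0,0,0,0,1],[0,0,0,0,0,0,1],[0,0,0,0,0,0,1],[0,0,0,0,0,0,1],[0,0,0,0,0,0,1],[0,0,0,0,0,0,1]]

```text
t: 11.8
ee_pos: [624.4, 152.1, 165.4]
orientation: [-0.424, -3.113, -0.0]
ft_force: [-0.7, -0.6, -0.2]
width: 77.9
```

Request:
apply_moves:
  series:
    - [[0,0,-1,0,0,0,1],[0,0,-2,0,0,0,1],[0,0,-3,0,0,0,1],[0,0,-3,0,0,0,1],[0,0,-2,0,0,0,1],[0,0,0,0,0,0,1]]

```text
t: 12.4
ee_pos: [626.2, 152.5, 279.6]
orientation: [0.423, 3.106, 0.004]
ft_force: [0.7, -0.2, -0.0]
width: 87.7
```

```bash
python3 - <<'E'
from h import *
# station axis: through socket, yaw -13.35
s=np.array([624.7,152.0]);a=np.radians(-13.35);x=np.array([np.cos(a),np.sin(a)])
print('tf from axis',s-153*x,'direct',(476.6,185.9))
to((*(s-153*x),280),(*(s-153*x),80))
E
```

```text
tf from axis [475.83440487 187.32753296] direct (476.6, 185.9)
t 12.4 pos [626.2 152.5 279.6] F [ 0.7 -0.2 -0. ] w 87.7 q [ 0.22  0.41  1.56  0.    1.17 -1.08] z [ 0.007  0.002 -1.   ] y [0.267 0.964 0.003]
shift cm [15.42 -0.67 -0.13]
shift cm [15.54 -0.73 19.86]
```

Request:
apply_moves:
  series:
    - [[2,-0.1,0,0,0,0,0],[3,-0.1,0,0,0,0,0],[3,-0.2,0,0,0,0,0],[3,-0.1,0,0,0,0,0],[3,-0.1,0,0,0,0,0],[1.5,-0.1,0,0,0,0,0],[0,0,3,0,0,0,0],[0,0,3,0,0,0,0],[0,0,3,0,0,0,0],[0,0,2,0,0,0,0],[0,0,0,0,0,0,0],[0,0,0,0,0,0,0]]

```text
t: 13.6
ee_pos: [473.4, 186.8, 165.3]
orientation: [-0.424, -3.112, 0.001]
ft_force: [0.9, 0.5, 0.1]
width: 0.4
```

```bash
python3 - <<'E'
from h import *
d=snap('wrist','w4'); to((476,187,169),(476,187,74))
print(proj(d,(476,186.5,53)),proj(d,(624.7,152,202)))
cv2.imwrite('pics/w4b.png',d['img'])
E
```

```text
t 13.65 pos [473.9 187.  166. ] F [ 0.3 -0.  -0.3] w 0.5 q [ 0.35  0.36  1.94 -0.    0.84 -0.95] z [ 0.001  0.    -1.   ] y [0.268 0.964 0.   ]
shift cm [-0.2   0.06 -0.3 ]
shift cm [-0.2   0.06  9.2 ]
[316.01888423 203.66201271] [328.04584018 543.93679766]
```

View pics/w4b.png

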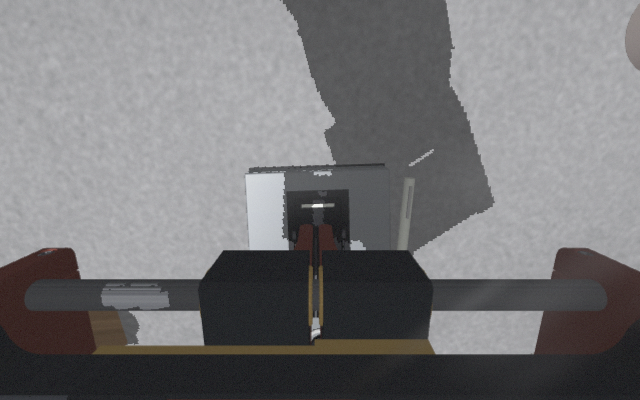

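The white line at (317,205) is where predicted (316,204). I'll descend to just above the paddle, then press.

Request:
apply_moves:
  series:
    - [[0,0,2,0,0,0,0],[0,0,2.5,0,0,0,0],[0,0,2.5,0,0,0,0],[0,0,1.5,0,0,0,0],[0,0,0.5,0,0,0,0],[0,0,0,0,0,0,0],[0,0,0.3,0,0,0,0],[0,0,0.3,0,0,0,0],[0,0,0,0,0,0,0],[0,0,0,0,0,0,0]]

```text
t: 14.65
ee_pos: [474.0, 187.1, 70.0]
orientation: [0.424, 3.111, 0.001]
ft_force: [1.0, 1.2, 0.9]
width: 0.3
```

Request:
apply_moves:
  series:
    - [[0,0,0.2,0,0,0,0],[0,0,0.2,0,0,0,0],[0,0,0,0,0,0,0],[0,0,0,0,0,0,0]]

```text
t: 15.05
ee_pos: [473.0, 186.7, 65.2]
orientation: [-0.424, -3.112, 0.0]
ft_force: [0.2, 0.8, 2.5]
width: 0.5
```

Request:
apply_moves:
  series:
    - [[0,0,0.1,0,0,0,0],[0,0,0.1,0,0,0,0],[0,0,0,0,0,0,0],[0,0,0,0,0,0,0]]

```text
t: 15.45
ee_pos: [473.3, 186.8, 64.2]
orientation: [0.424, 3.113, 0.0]
ft_force: [-1.5, 0.0, 14.7]
width: 0.7
```

Request:
apply_moves:
  series:
    - [[0,0,0.1,0,0,0,0],[0,0,0.1,0,0,0,0],[0,0,0,0,0,0,0],[0,0,0,0,0,0,0]]

```text
t: 15.85
ee_pos: [473.4, 186.8, 63.6]
orientation: [0.424, 3.112, 0.0]
ft_force: [-6.5, -2.7, 32.7]
width: 0.6
```

That is a hard stop at a fingertip height of about 45 mm, where the paddle should be when on. I'll retreat.

Request:
apply_moves:
  series:
    - [[0,0,-0.5,0,0,0,0],[0,0,-2,0,0,0,0],[0,0,-3,0,0,0,0],[0,0,-4,0,0,0,0],[0,0,-4,0,0,0,0],[0,0,-4,0,0,0,0],[0,0,-3,0,0,0,0],[3,0,0,0,0,0,0],[4,0,0,0,0,0,0],[2,0,0,0,0,0,0],[0,0,0,0,0,0,0],[0,0,0,0,0,0,0]]

```text
t: 17.05
ee_pos: [386.9, 211.1, 266.4]
orientation: [0.422, 3.113, -0.0]
ft_force: [0.2, -0.6, -0.4]
width: 1.0
```

```bash
python3 - <<'E'
from h import *
to(); s=snap('scene','s5'); w=snap('wrist','w5'); s0=load('scene0')
f=lambda im,x,y,w,h,k:cv2.resize(cv2.convertScaleAbs(im[y:y+h,x:x+w],alpha=1.4),(w*k,h*k),interpolation=cv2.INTER_CUBIC)
A=np.hstack([f(s0['img'],340,140,100,95,4),f(s['img'],340,140,100,95,4)])
B=f(s['img'],210,110,200,50,4) if 0 else f(s['img'],215,115,100,100,4)
C=f(s0['img'],215,115,100,100,4)
cv2.imwrite('pics/c5.png',cv2.resize(np.vstack([A,np.hstack([C,B])]),(614,600)))
print(proj(s,(624.7,152,200)),proj(s,(624.7,152,56)))
E
```

```text
t 17.05 pos [386.9 211.1 266.4] F [ 0.2 -0.6 -0.4] w 1.0 q [ 0.47  0.11  1.99 -0.    1.03 -0.83] z [ 0.001 -0.    -1.   ] y [0.266 0.964 0.   ]
[372.4735985  158.29772489] [369.43639288 198.18037849]
```

View pics/c5.png

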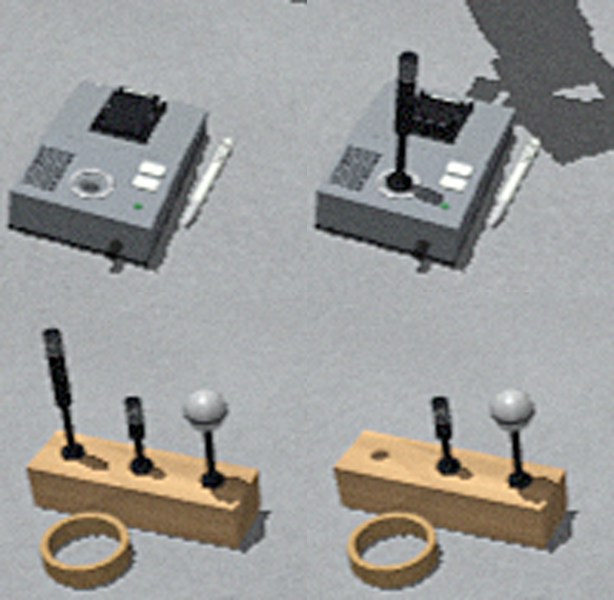

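The mic stands upright and seated, with its top at about (373,157) against a predicted (372,158). The other mics, tape and pen haven't moved, and the robot is clear, so I'm handing in.

```bash
python3 -c "
from workcell import ctrl
print(ctrl.close_job())"
```

```text
the job is handed in; nothing more can be done
None
```

The slim mic is plugged fully home in the station's socket, the talk rocker was then pressed on, and I handed the job in at about 17 s with the arm clear of everything.

- **Mic:** It came up against a hard stop at 18.8 N, at the expected height (TCP 166 mm). Pictures show the collar centred in the trim ring and flat on the deck, and the mic still upright after release (top within about 1 px of where it should be).
- **Talk rocker:** I pressed the front end only after releasing the mic. It moved at about 2.5 N and then hit a hard stop, with the fingertip about 45 mm above the desk against 44 mm expected. I pushed to 32.7 N there, more than it needed but under the 40 N limit. In the last picture the paddle was partly behind the mic, so that it is on rests mainly on this stop, not on a clear view.
- **Other things:** The ball mic, short mic, tape and pen look unmoved when compared with the first picture. I did not check the mug, stapler and radio mic again, but the arm was never near them at low height.
- **One disagreement:** The wrist force read -4.8 N once during insertion, where a push should read positive. I took it as a passing reading, and the later ones were consistent.

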